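Open the access panel of a lamp gear box

ROBOT

A 6-joint arm with a two-finger parallel gripper is mounted at the origin on a cart in front of the work surface, level with it; the furniture and walls round the work are solid. World frame = base frame: x ahead of the robot, y to its left, z up, the work surface at z = 0. Lengths are in m, angles in rad, forces in N, time in s.
With the tool pointing down it reaches from about 0.3 to 0.775 m from the base axis. Payload 14.6 kg.
Tool frame: the origin (TCP) lies between the finger pads; the fingertips stand 17 mm ahead of it and the grasp point (between the pads) lies 2 mm behind it; z points along the fingers, y is the line along which they close (so a half turn about z gives the same grasp; the last joint's range is limited). The gripper opens to 94 mm and grips with 3 to 60 N. Pads are 16 mm wide; open, the fingers measure 119 mm over their backs; the gripper's body (75 mm by 177 mm) begins 78 mm behind the grasp point.
Start: joints at [1.213, 0.3, 1.521, -0, 1.321, -0.067], TCP at [0.158, 0.527, 0.194] pointing down, gripper open.
Joint ranges: [-3.03, 3.03], [-0.79, 2.21], [0.23, 2.52], [-1.04, 4.18], [0, 3.07], [-2.55, 2.55]. Speed limits (rad/s): [2.22, 2.22, 2.57, 3.14, 3.14, 3.14].

INTERFACE

Orientations are given as a unit quaternion [x, y, z, w].
In Python, from station import env gives the robot as it stands. The module is installed in compiled form; this text tells all that it offers.
- The arm moves only by the tool jog_arm, never from a script. Its arguments are lists of equal length, an entry for each row: "linear": the shift along the tool's x, y, z in m, a list of three; "turn": the turn about the tool's z in rad; "jaw": the finger opening in m, from 0 to 0.094. In form: {"linear": [[dx, dy, dz], ...], "turn": [turn, ...], "jaw": [jaw, ...]}. A call has 1 to 8 rows; each row shifts and turns the commanded pose from where the row before left it, along the tool's axes as they then stand; what a row does not reach is not made up. A row lasts 1/8 s, in which the tool goes at most 62.5 mm and 10.7 degrees, less where a joint would pass 70% of its speed; a pose out of reach is approached as far as the arm can. A call is refused whole if a number of a shift passes 0.0625 or a number of a turn 0.188, either way. A call with a gripper value outside its range is refused whole. The fingers move at their own pace and stop on an object; the grip force is fixed at half the most. Time passes only in rows, so rows that do not move let the fingers close. It gives the time, the measured TCP pose, the force, the opening and the grip force at its end, in the units of the state.
- env.observe(): the state, without advancing time (a new reading comes with each control period).
- env.grab_frame(name): name is "side" or "top"; returns the picture (400x640x3 uint8, red, green, blue); there is no depth.
- env.calibration(name): a dict with "vertical_fov" (degrees; the focal length in pixels is half the picture's height over the tangent of half this angle, whatever the lens; pixels are square), "cx", "cy" (the principal point, pixels), "distortion" ([k1, k2, p1, p2, k3] as OpenCV has them; the pictures are not rectified), "R" (3x3) and "t" (3): a world point X has camera coordinates R X + t. Camera axes: x right, y down, z forward; pixel columns grow to the right and rows downward; lengths in m; the calibration is good to about 2 mm. A picture is of the moment at which its call begins. calibration takes no time and is no camera call.
- env.finish_job(): hands the job in; it is judged then, once.
The state is a dict: "t": time; "qpos": joint angles; "qvel": joint speeds; "joint_torque": joint torques, N m; "eef_pos": TCP position; "ee_rot": TCP orientation; "ft_force": force on the tool from outside, world axes, zero at the start; "ft_torque": the same for the moment, N m; "gripper_width": finger opening in m; "gripper_force": force on a finger pad.
Only numpy, scipy, OpenCV 4.12 (cv2) and the standard library are available. Lean on these libraries where they do the work, as an engineer would, in place of code of your own. Each camera call takes 0.05 s, during which the arm holds its last target. There are 200 camera calls.

TASK

Get at the driver in the grey gear box: turn both turn buttons fully aside while the panel still lies in its frame, then lift the panel out by its handle and lay it gently and flat, handle up, in the middle of the rubber mat. Leave the buttons turned aside and do not disturb the things around.

Things in the scene. Friction and masses are not known exactly. Their poses are not given: they have to be found in the camera images.
- housing: Grey sheet-steel box of a lamp's control gear, 240 x 160 x 52 mm, fixed. Origin: centre of its underside; x along its length, away from the robot (within 0.3 rad), z up. Its top is a frame with an opening of 166 x 116 mm, where the access panel lies in a rebate. An LED driver is fixed inside, well below the panel.
- panel: Loose aluminium access panel, 160 x 110 x 6 mm, 0.17 to 0.35 kg, black bow handle on top. Origin: centre of its underside, 46 mm above the desk when seated; x along its length, as the housing's x when seated; z up. Lies flush in the frame with 3 mm play all round; only the turn buttons hold it.
- panel_grip (a point): Middle of the handle's bar, 34 mm above the panel's underside, over its centre. The bar runs along the panel's x: 64 mm long, 14 mm wide, 14 mm high; its top is 41 mm above the panel's underside, 21 mm are free below it.
- button_near (a joint): Turn button at the housing's near end: dark steel tongue on a vertical pivot. 0 = pointing at the housing's middle (+x of the housing), over the panel; positive = counterclockwise from above; stops at +-1.75 rad. Turns aside either way, clear of the panel beyond 1.3 rad; stays where left; about 1.2 N at the stud turns it. Starts within 0.4 rad of 0. Tongue 14 mm wide, 8 thick, end 49 mm from the pivot.
- button_far (a joint): Turn button at the housing's far end: dark steel tongue on a vertical pivot. 0 = pointing at the housing's middle (-x of the housing), over the panel; positive = counterclockwise from above; stops at +-1.75 rad. Turns aside either way, clear of the panel beyond 1.3 rad; stays where left; about 1.2 N at the stud turns it. Starts within 0.4 rad of 0. Tongue 14 mm wide, 8 thick, end 49 mm from the pivot.
- mat: Flat rubber mat, 200 x 150 mm, 3 mm thick, fixed on the desk beside the housing, on its left or its right. Origin: centre of its underside; x along its length, away from the robot (within 0.3 rad), z up.
- button_near_stud (a point): On the axis of the near turn button's thumb stud, 42 mm from the pivot, 15 mm above the frame (67 mm above the desk). The stud is round and upright, 14 mm across, from the tongue's top 10 mm above the frame to 22 mm above the frame.
- button_near_pivot (a point): Pivot axis of the near turn button, on the housing's long centre line, 100 mm from its middle; the point is 10 mm above the frame. The tongue's underside is 2 mm above the frame.
- button_far_stud (a point): On the axis of the far turn button's thumb stud, 42 mm from the pivot, 15 mm above the frame (67 mm above the desk). The stud is round and upright, 14 mm across, from the tongue's top 10 mm above the frame to 22 mm above the frame.
- button_far_pivot (a point): Pivot axis of the far turn button, on the housing's long centre line, 100 mm from its middle; the point is 10 mm above the frame. The tongue's underside is 2 mm above the frame.
- stapler: Black stapler, 153 x 34 x 50 mm, at the right of the work; a bystander. Origin: centre of its underside.
- pliers: Pliers with red handles, 173 x 60 x 16 mm, lying at the left; a bystander. Origin: centre of its underside.
- gu10_a: White spot lamp standing on its lens, 54 mm across, 62 mm high, behind the work; a bystander. Origin: centre of its underside.
- lampholder_black: Black round lampholder, 41 mm across, 40 mm high, behind the work; a bystander. Origin: centre of its underside.

How it is judged:
On the way, in this order (a step that is already met when the one before it is completed fails the run):
1. both turn buttons are turned aside while the panel still lies in its frame ((value of joint button_near above 1.3 rad or value of joint button_near below -1.3 rad) and (value of joint button_far above 1.3 rad or value of joint button_far below -1.3 rad) and z of panel in the frame of housing below 0.05 m and horizontal distance between panel and housing below 0.012 m), for 0.2 s.
2. the panel is lifted clear of the frame (z of panel in the frame of housing above 0.06 m), for 0.1 s.
At the end, for the whole second after the job is handed in: The panel lies at rest on the mat, handle up and flat (within 0.06 rad, its underside less than 7 mm above the desk), its centre within 40 mm of the mat's centre, and both turn buttons are still at least 1.3 rad from pointing inward ((value of joint button_near above 1.3 rad or value of joint button_near below -1.3 rad) and (value of joint button_far above 1.3 rad or value of joint button_far below -1.3 rad) and horizontal distance between panel and mat below 0.04 m and height (world z) of panel below 0.007 m and height (world z) of panel_grip above 0.03 m and angle between panel's own z axis and vertical below 0.06 rad and linear speed of panel below 0.02 m/s); the robot touches nothing.
It fails at once if the panel falls free from more than about 15 mm above the mat (contact force between the fingers and panel below 0.3 N and linear speed of panel above 0.15 m/s and height (world z) of panel above 0.015 m and horizontal distance between panel and mat below 0.1 m).
It fails at once if the panel is slammed down on the mat (still faster than 0.3 m/s within 15 mm of it) (linear speed of panel above 0.3 m/s and height (world z) of panel below 0.018 m and horizontal distance between panel and mat below 0.1 m).
It fails at once if a bystander (stapler, pliers, spot lamp or black lampholder) is moved more than 20 mm (distance of any of stapler, pliers, gu10_a, lampholder_black from where it was at the start of the episode above 0.02 m).
It also fails if it takes over 56 s, if anything falls off the work surface, if the arm or the gripper's body presses on something with over 40 N, if the wrist force passes 120 N, or if a joint passes its speed limit or range.

## Working session

There is one attempt and no reset: what is moved stays moved. The work goes in short steps, Python scripts to look and compute and a tool call to move; the robot and the scene stay as the last step left them, time stands still between calls to the robot, and variables do not carry over. Pictures are saved under pics/ and viewed, at most 10 in all, crops included, and the job is handed in when it is done.

Besides the shell and the picture viewer there is one more tool, called after "Emit:" by a JSON object that holds its "name" and its "arguments", one argument or row to a line. jog_arm: Moves the arm, as the interface text tells. Its arguments: {"type":"object","properties":{"linear":{"type":"array"},"turn":{"type":"array"},"jaw":{"type":"array"}},"required":["linear","turn","jaw"]}

```bash
mkdir -p pics
cat > h.py <<'E'
import numpy as np, cv2
from station import env
def cal(n):
    c=env.calibration(n); f=200/np.tan(np.radians(c["vertical_fov"])/2)
    K=np.array([[f,0,c["cx"]],[0,f,c["cy"]],[0,0,1]]); return K,np.array(c["distortion"],float),np.array(c["R"]),np.array(c["t"])
def toplane(n,px,z):
    K,d,R,t=cal(n); u=cv2.undistortPoints(np.array(px,float).reshape(-1,1,2),K,d).reshape(-1,2)
    r=np.c_[u,np.ones(len(u))]@R; o=-R.T@t
    return o+r*((z-o[2])/r[:,2])[:,None]
def proj(n,X):
    K,d,R,t=cal(n); return cv2.projectPoints(np.array(X,float).reshape(-1,1,3),cv2.Rodrigues(R)[0],t,K,d)[0].reshape(-1,2)
def snap(n,name):
    im=cv2.cvtColor(env.grab_frame(n),cv2.COLOR_RGB2BGR); cv2.imwrite(f"pics/{name}.png",im); return im
E
python3 - <<'E'
from h import *
for n in("top","side"):
    snap(n,n+"0"); K,d,R,t=cal(n); print(n,K[0,0],-R.T@t,R[2],d)
s=env.observe();print(s["t"],s["eef_pos"],s["ee_rot"])
E
```

```text
top 433.15119706672976 [ 0.28510889 -0.10272484  1.47896743] [ 0.19008657 -0.01080499 -0.98170787] [-0.0782159  0.         0.         0.         0.       ]
side 419.49784822180504 [ 0.5719236  -1.2117776   0.72265669] [ 0.01206799  0.86767653 -0.4969827 ] [0.0364711 0.        0.        0.        0.       ]
0.1 [0.15760304 0.52668155 0.19375614] [ 1.44886204e-01  9.89448199e-01 -4.89718756e-04 -9.75936602e-05]
```

View pics/top0.png

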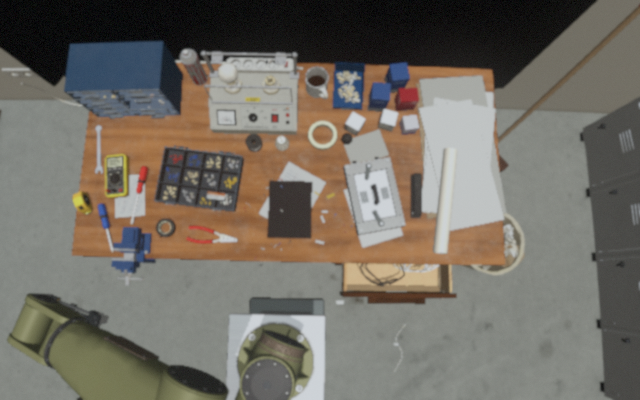

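View pics/side0.png

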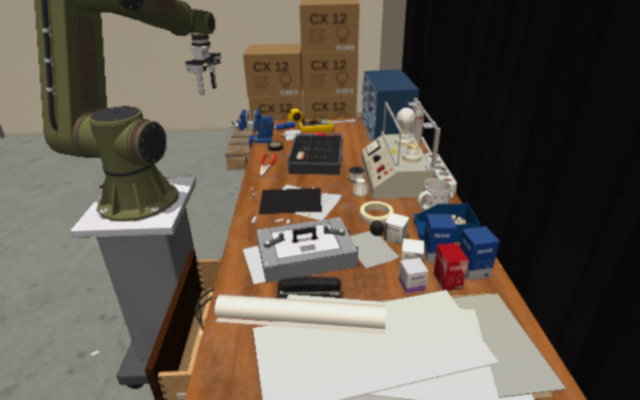

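Top view: housing near (375,195), black mat near (290,209), stapler (415,195), pliers (210,235), lampholder (347,139). Side view: housing near (305,247), mat (290,200). Enlarging both for the measurements.

Run:
```python
import cv2,numpy as np
a=cv2.imread("pics/top0.png")[145:245,255:430]; b=cv2.imread("pics/side0.png")[180:310,235:375]
cv2.imwrite("pics/tc.png",cv2.resize(a,None,fx=4.5,fy=4.5,interpolation=2)); cv2.imwrite("pics/sc.png",cv2.resize(b,None,fx=4.5,fy=4.5,interpolation=2))
```

```text
(no output)
```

View pics/tc.png

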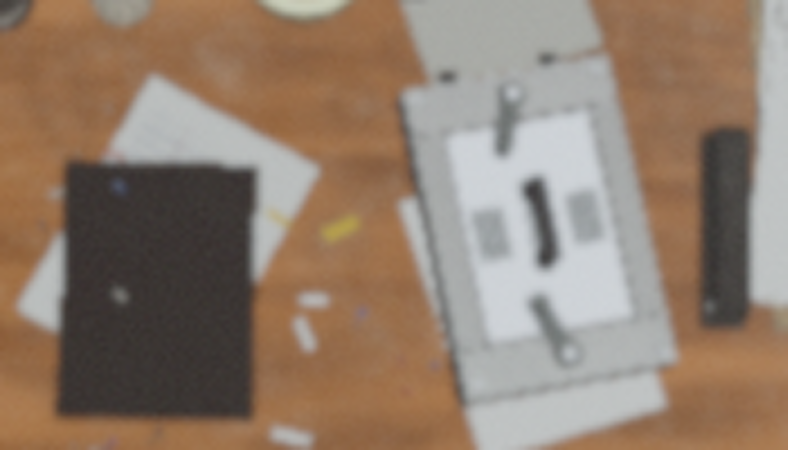

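View pics/sc.png

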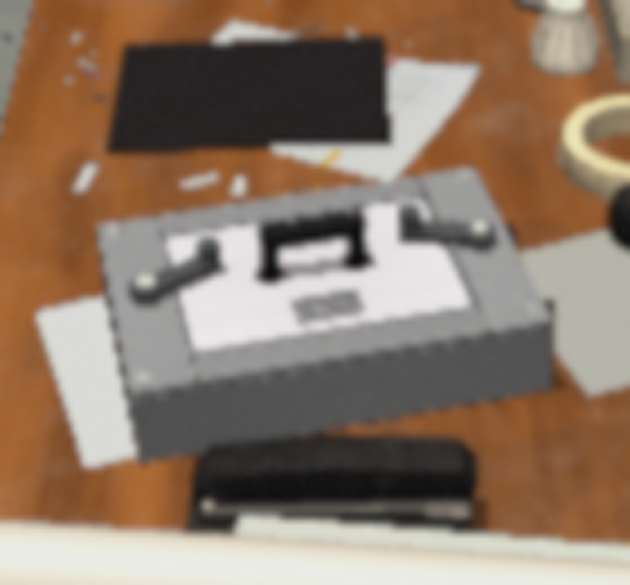

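Top crop: mat corners (68,163),(255,168),(250,416),(58,414); housing corners (405,92),(605,57),(676,360),(468,402); pivot screws at (512,92) and (569,352); tongue ends at (504,152) and (538,298). Side crop: pivots (147,280),(480,228); stud tops about (207,245),(410,215).

Run:
```python
from h import *
np.set_printoptions(precision=4,suppress=True)
T=lambda p:(np.array(p,float)+.5)/4.5-.5+[255,145]
S=lambda p:(np.array(p,float)+.5)/4.5-.5+[235,180]
H=toplane("top",T([(405,92),(605,57),(676,360),(468,402)]),.052);print("hous",H,H.mean(0))
Hs=toplane("side",S([(102,228),(470,170),(550,322),(138,388)]),.052);print("hous side",Hs,Hs.mean(0))
P=toplane("top",T([(447,138),(592,107),(632,315),(490,342)]),.052);print("panel",P.mean(0))
pv=toplane("top",T([(569,352),(512,92)]),.063);print("piv near,far",pv,pv.mean(0))
pvs=toplane("side",S([(147,280),(480,228)]),.063);print("piv side",pvs,pvs.mean(0))
d=pv[1]-pv[0];print("yaw",np.arctan2(d[1],d[0]),np.linalg.norm(d)); d=pvs[1]-pvs[0];print("yaw",np.arctan2(d[1],d[0]),np.linalg.norm(d))
e=toplane("top",T([(538,298),(504,152)]),.062);print("ends",e)
st=toplane("side",S([(207,245),(410,215)]),.074);print("studs side",st)
h=toplane("top",T([(535,183),(546,262)]),.087);print("handle",h,h.mean(0))
M=toplane("top",T([(68,163),(255,168),(250,416),(58,414)]),.003);print("mat",M,M.mean(0))
Ms=toplane("side",S([(125,45),(383,38),(390,142),(108,150)]),.003);print("mat side",Ms.mean(0))
d=M[0]+M[1]-M[2]-M[3];print("matyaw",np.arctan2(d[1],d[0]))
```

```text
hous [[ 0.6505 -0.2168  0.052 ]
 [ 0.6817 -0.3691  0.052 ]
 [ 0.4513 -0.4191  0.052 ]
 [ 0.4174 -0.2647  0.052 ]] [ 0.5502 -0.3174  0.052 ]
hous side [[ 0.4247 -0.2696  0.052 ]
 [ 0.6525 -0.2198  0.052 ]
 [ 0.6857 -0.3741  0.052 ]
 [ 0.458  -0.4186  0.052 ]] [ 0.5552 -0.3205  0.052 ]
panel [ 0.551  -0.3187  0.052 ]
piv near,far [[ 0.4544 -0.3376  0.063 ]
 [ 0.6497 -0.2964  0.063 ]] [ 0.552 -0.317  0.063]
piv side [[ 0.4578 -0.3377  0.063 ]
 [ 0.6525 -0.2976  0.063 ]] [ 0.5551 -0.3177  0.063 ]
yaw 0.2081543122876469 0.19953723072635499
yaw 0.20275730028839978 0.19876455225253967
ends [[ 0.4941 -0.3152  0.062 ]
 [ 0.6036 -0.2903  0.062 ]]
studs side [[ 0.4921 -0.3208  0.074 ]
 [ 0.6109 -0.2976  0.074 ]]
handle [[ 0.5753 -0.3097  0.087 ]
 [ 0.5169 -0.3174  0.087 ]] [ 0.5461 -0.3136  0.087 ]
mat [[ 0.6004  0.04    0.003 ]
 [ 0.5997 -0.1048  0.003 ]
 [ 0.408  -0.1051  0.003 ]
 [ 0.4063  0.04    0.003 ]] [ 0.5036 -0.0325  0.003 ]
mat side [ 0.5075 -0.0361  0.003 ]
matyaw 0.0007046628065070583
```

```bash
cat >> h.py <<'E'
def plan(wps,step=.06,rot=.18):
    "wps: (x,y,z,angle of tool y in world, tool down); prints rows in tool axes"
    s=env.observe(); x,y,z,w=s["ee_rot"]; p=np.array(s["eef_pos"]); a=np.arctan2(1-2*(x*x+z*z),2*(x*y-z*w))
    print("t %.1f"%s["t"],p.round(4),"ang %.3f"%a,"w %.3f"%s["gripper_width"],"F",np.round(s["ft_force"],1))
    L=[];U=[]
    for q in wps:
        q=np.array(q,float); n=int(np.ceil(max(np.linalg.norm(q[:3]-p)/step,abs(q[3]-a)/rot,1)-1e-6)); p0,a0=p,a
        for i in range(1,n+1):
            d=p0+(q[:3]-p0)*i/n-p; X=np.array([-np.sin(a),np.cos(a),0]); Y=np.array([np.cos(a),np.sin(a),0])
            # tool x has angle a+pi/2, z down
            l=np.round([d@X,d@Y,-d[2]],3); u=round(a-(a0+(q[3]-a0)*i/n),3)
            p=p+l[0]*X+l[1]*Y-[0,0,l[2]]; a=a-u; L.append(l.tolist());U.append(float(u))
    for i in range(0,len(L),8): print(L[i:i+8],U[i:i+8])
    print("end",p.round(4),round(a,3))
C=np.array([.5535,-.318]); yaw=.206; ex=np.array([np.cos(yaw),np.sin(yaw)])
def push(which,b,s,z,r=.039):
    if which=="far": piv=C+.1*ex; th=yaw+np.pi+b; ta=th-np.pi/2
    else: piv=C-.1*ex; th=yaw+b; ta=th+np.pi/2
    p=piv+r*np.array([np.cos(th),np.sin(th)])-s*np.array([np.cos(ta),np.sin(ta)])
    return (*p,z,ta if which=="far" else ta-np.pi)
E
python3 - <<'E'
from h import *
s=env.observe()
plan([(*(push("far",-.35,.028,.15)[:2]),.17,push("far",-.35,.028,.15)[3]),push("far",-.35,.028,.083)])
E
```

```text
t 0.1 [0.1576 0.5267 0.1938] ang 1.280 w 0.095 F [-0.4 -0.4  0.1]
[[-0.042, -0.043, 0.001], [-0.042, -0.043, 0.002], [-0.041, -0.043, 0.001], [-0.041, -0.044, 0.002], [-0.041, -0.044, 0.001], [-0.04, -0.044, 0.002], [-0.04, -0.045, 0.001], [-0.039, -0.045, 0.002]] [-0.009, -0.009, -0.01, -0.009, -0.009, -0.009, -0.009, -0.009]
[[-0.039, -0.046, 0.001], [-0.039, -0.046, 0.002], [-0.038, -0.046, 0.001], [-0.037, -0.047, 0.002], [-0.038, -0.047, 0.001], [-0.037, -0.047, 0.002], [-0.036, -0.048, 0.001], [-0.036, -0.048, 0.002]] [-0.01, -0.009, -0.009, -0.009, -0.009, -0.009, -0.01, -0.009]
[[0.0, 0.0, 0.043], [0.0, 0.0, 0.044]] [0.0, 0.0]
end [ 0.6088 -0.3201  0.0828] 1.427
```

Emit:
{"name": "jog_arm", "arguments": {
  "linear": [
    [-0.042, -0.043, 0.001],
    [-0.042, -0.043, 0.002],
    [-0.041, -0.043, 0.001],
    [-0.041, -0.044, 0.002],
    [-0.041, -0.044, 0.001],
    [-0.04, -0.044, 0.002],
    [-0.04, -0.045, 0.001],
    [-0.039, -0.045, 0.002]
  ],
  "turn": [-0.009, -0.009, -0.01, -0.009, -0.009, -0.009, -0.009, -0.009],
  "jaw": [0, 0, 0, 0, 0, 0, 0, 0]
}}

```text
t: 1.1
eef_pos: [0.3836, 0.1022, 0.1823]
ee_rot: [0.109, 0.994, 0.0, 0.0]
ft_force: [0.4, 1.1, -0.5]
gripper_width: 0.0177
gripper_force: 0.0
```

Emit:
{"name": "jog_arm", "arguments": {
  "linear": [
    [-0.039, -0.046, 0.001],
    [-0.039, -0.046, 0.002],
    [-0.038, -0.046, 0.001],
    [-0.037, -0.047, 0.002],
    [-0.038, -0.047, 0.001],
    [-0.037, -0.047, 0.002],
    [-0.036, -0.048, 0.001],
    [-0.036, -0.048, 0.002]
  ],
  "turn": [-0.01, -0.009, -0.009, -0.009, -0.009, -0.009, -0.01, -0.009],
  "jaw": [0, 0, 0, 0, 0, 0, 0, 0]
}}

```text
t: 2.1
eef_pos: [0.6094, -0.3216, 0.1698]
ee_rot: [0.072, 0.997, 0.0, -0.0]
ft_force: [0.7, 0.9, 1.1]
gripper_width: 0.0007
gripper_force: 0.0
```

Run:
```python
from h import *
P=lambda b,s,z=.083:push("far",b,s,z)
plan([P(-.35,.028,.17),P(-.35,.028)])
snap("side","side1")
a=cv2.imread("pics/side1.png")[150:310,235:375]; cv2.imwrite("pics/s1c.png",cv2.resize(a,None,fx=3.7,fy=3.7,interpolation=2))
```

```text
t 2.1 [ 0.6094 -0.3216  0.1698] ang 1.427 w 0.001 F [0.7 0.9 1.1]
[[0.001, 0.002, -0.0], [-0.0, -0.0, 0.043], [-0.0, -0.0, 0.044]] [0.0, 0.0, 0.0]
end [ 0.6087 -0.3195  0.0828] 1.427
```

View pics/s1c.png

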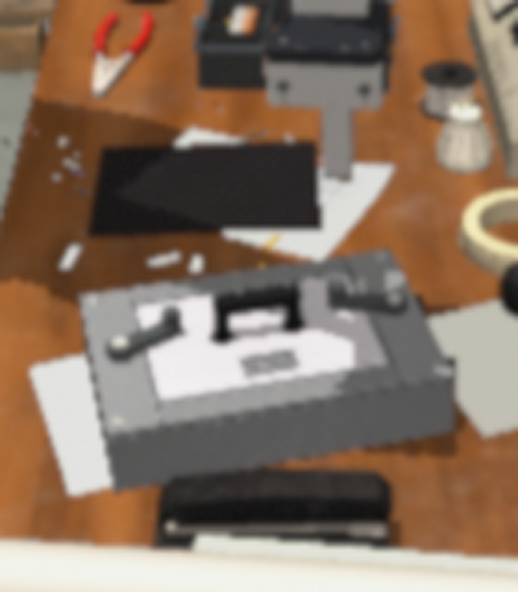

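The side crop shows the closed fingertips at (338,178), above the panel's far end and clear of the handle; the buttons are untouched. I go down and then sweep.

Emit:
{"name": "jog_arm", "arguments": {
  "linear": [
    [0, 0, 0.043],
    [0, 0, 0.044],
    [0, 0, 0]
  ],
  "turn": [0, 0, 0],
  "jaw": [0, 0, 0]
}}

```text
t: 2.52
eef_pos: [0.6072, -0.3189, 0.0796]
ee_rot: [0.072, 0.997, 0.002, -0.003]
ft_force: [0.2, 0.3, 0.7]
gripper_width: 0.0005
gripper_force: 0.0
```

Run:
```python
from h import *
P=lambda b,s,z=.083:push("far",b,s,z)
plan([P(-.35,.02)]+[P(b,.0195) for b in np.arange(-.5,-1.66,-.15)])
```

```text
t 2.5 [ 0.6072 -0.3189  0.0796] ang 1.427 w 0.001 F [0.2 0.3 0.7]
[[-0.002, 0.007, -0.003], [0.003, 0.007, -0.0], [0.002, 0.006, -0.0], [0.003, 0.006, -0.0], [0.002, 0.006, -0.0], [0.003, 0.006, -0.0], [0.002, 0.006, -0.0], [0.003, 0.006, -0.0]] [0.0, 0.15, 0.15, 0.15, 0.15, 0.15, 0.15, 0.15]
[[0.002, 0.006, -0.0]] [0.15]
end [ 0.6234 -0.2643  0.0826] 0.227
```

Emit:
{"name": "jog_arm", "arguments": {
  "linear": [
    [-0.002, 0.005, -0.003],
    [0.003, 0.007, 0],
    [0.002, 0.006, 0],
    [0.003, 0.006, 0],
    [0.002, 0.006, 0],
    [0.003, 0.006, 0],
    [0.002, 0.006, 0],
    [0.003, 0.006, 0]
  ],
  "turn": [0, 0.15, 0.15, 0.15, 0.15, 0.15, 0.15, 0.15],
  "jaw": [0, 0, 0, 0, 0, 0, 0, 0]
}}

```text
t: 3.52
eef_pos: [0.6213, -0.2712, 0.0895]
ee_rot: [0.564, 0.826, 0.0, 0.002]
ft_force: [-0.3, 0.5, -0.3]
gripper_width: 0.0002
gripper_force: 0.0
```

Run:
```python
from h import *
P=lambda b,s,z=.083:push("far",b,s,z)
plan([P(-1.55,.0195),P(-1.65,.0195)])
plan([P(-1.65,.026),P(-1.65,.026,.13)])
```

```text
t 3.5 [ 0.6213 -0.2712  0.0895] ang 0.372 w 0.000 F [-0.3  0.5 -0.3]
[[0.006, 0.005, 0.006], [0.002, 0.004, 0.0]] [0.146, 0.1]
end [ 0.6272 -0.261   0.0835] 0.126
t 3.5 [ 0.6213 -0.2712  0.0895] ang 0.372 w 0.000 F [-0.3  0.5 -0.3]
[[0.004, 0.001, 0.003], [0.005, 0.001, 0.003], [-0.0, 0.0, -0.047]] [0.123, 0.123, -0.0]
end [ 0.6205 -0.2621  0.1305] 0.126
```

Emit:
{"name": "jog_arm", "arguments": {
  "linear": [
    [0, 0, 0],
    [0, 0, 0]
  ],
  "turn": [0, 0],
  "jaw": [0, 0]
}}

```text
t: 3.78
eef_pos: [0.6204, -0.2715, 0.0876]
ee_rot: [0.561, 0.828, 0.0, 0.001]
ft_force: [-0.3, 0.0, -0.6]
gripper_width: 0.0005
gripper_force: 0.0
```

Run:
```python
from h import *
P=lambda b,s,z=.083:push("far",b,s,z)
plan([P(-1.55,.0195),P(-1.65,.0195)])
snap("side","side2")
a=cv2.imread("pics/side2.png")[190:270,270:375]; cv2.imwrite("pics/s2c.png",cv2.resize(a,None,fx=6,fy=6,interpolation=2))
```

```text
t 3.8 [ 0.6204 -0.2715  0.0876] ang 0.381 w 0.000 F [-0.3  0.  -0.6]
[[0.006, 0.006, 0.005], [0.002, 0.004, -0.0]] [0.154, 0.1]
end [ 0.6272 -0.2609  0.0826] 0.127
```

View pics/s2c.png

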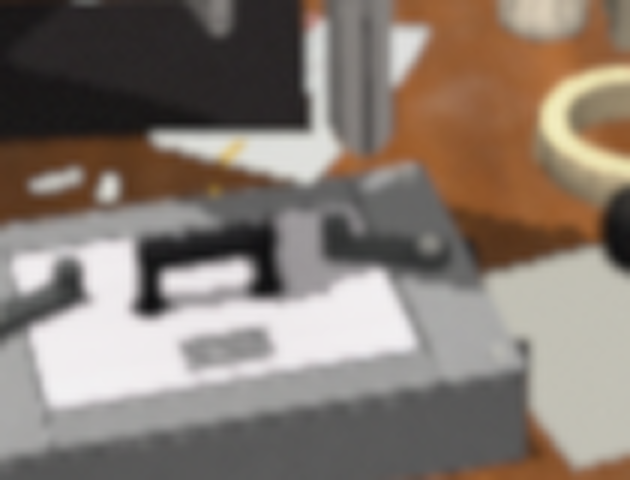

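The button has not turned: its stud is still at (335,235) in the crop, while the fingertips show at (365,150), well off from where the stud is. I compare that with the projection of the reported TCP.

Run:
```python
from h import *
s=env.observe(); e=np.array(s["eef_pos"])
print(proj("side",[e,e-[0,0,.017],[.6095,-.2955,.074]]), (np.array([365.5,150.5])/6-.5+[270,190]))
im=snap("top","top2")
print(proj("top",[e-[0,0,.017],e]))
cv2.imwrite("pics/t2c.png",cv2.resize(im[130:250,310:430],None,fx=5,fy=5,interpolation=2))
# ray of tip in side view
for z in (.05,.07,.1,.12,.14,.16): print(z,toplane("side",[(330.5,214.7)],z)[0])
```

```text
[[328.65154534 217.65158232]
 [328.68251006 222.85176869]
 [325.14636273 226.95174584]] [330.41666667 214.58333333]
[[361.33540801 172.87501646]
 [361.94763868 171.699228  ]]
0.05 [ 0.62920778 -0.20157842  0.05      ]
0.07 [ 0.62750456 -0.23161452  0.07      ]
0.1 [ 0.62494973 -0.27666867  0.1       ]
0.12 [ 0.6232465  -0.30670477  0.12      ]
0.14 [ 0.62154328 -0.33674087  0.14      ]
0.16 [ 0.61984006 -0.36677697  0.16      ]
```

View pics/t2c.png

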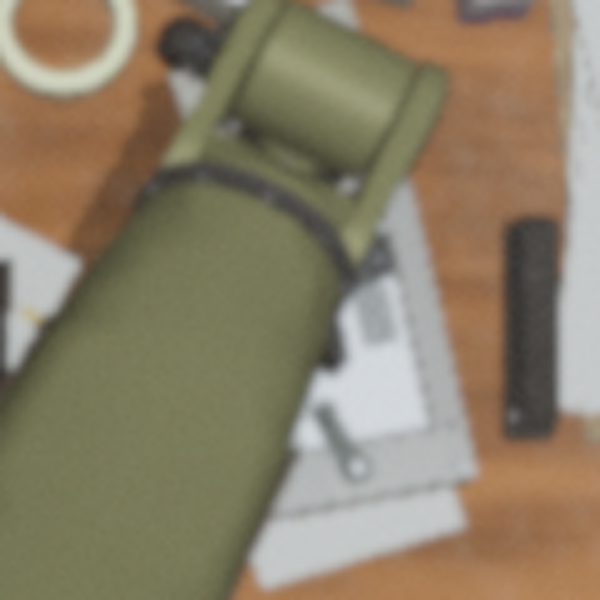

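The top crop shows the arm hiding the far button, with the near button untouched at (340,440). I check the side view's tip offset against the earlier picture.

Run:
```python
from h import *
print("exp tip",proj("side",[[.6094,-.3216,.1528],[.6094,-.3216,.1698]]),"seen",(np.array([338.5,180])/3.7-.5+[235,150]))
for n,box in(("side1",(150,210,300,350)),("side2",(185,230,310,350))):
    im=cv2.imread(f"pics/{n}.png"); 
    for c in (329,331,327): print(n,c,[int(v) for v in im[box[0]:box[1],c].mean(1)])
```

```text
exp tip [[325.31463448 207.27604584]
 [325.25467555 201.53353408]] seen [325.98648649 198.14864865]
side1 329 [130, 130, 128, 112, 80, 50, 47, 53, 54, 55, 55, 55, 61, 59, 45, 34, 41, 73, 108, 127, 131, 131, 131, 130, 130, 130, 130, 130, 128, 121, 115, 113, 114, 115, 115, 116, 116, 118, 118, 119, 119, 119, 118, 119, 131, 138, 137, 131, 142, 184, 213, 218, 218, 220, 221, 221, 221, 221, 221, 219]
side1 331 [130, 130, 127, 112, 81, 48, 42, 49, 54, 55, 54, 54, 56, 52, 43, 34, 37, 65, 104, 126, 130, 130, 126, 117, 110, 118, 127, 130, 127, 116, 106, 103, 102, 100, 99, 99, 100, 100, 99, 98, 97, 97, 99, 123, 177, 209, 215, 213, 213, 216, 218, 219, 220, 221, 221, 221, 220, 218, 204, 177]
side1 327 [130, 130, 127, 113, 80, 50, 47, 53, 55, 54, 55, 58, 68, 64, 48, 35, 43, 74, 109, 126, 131, 131, 130, 130, 131, 130, 131, 131, 130, 130, 130, 130, 130, 130, 130, 130, 130, 130, 131, 130, 130, 130, 130, 130, 130, 130, 127, 117, 129, 176, 206, 214, 216, 218, 219, 220, 220, 221, 221, 221]
side2 329 [28, 30, 48, 87, 113, 123, 124, 123, 121, 121, 122, 122, 123, 123, 122, 122, 123, 122, 122, 123, 122, 122, 122, 121, 122, 123, 123, 121, 122, 121, 117, 110, 106, 106, 105, 103, 98, 90, 86, 97, 113, 121, 125, 112, 82]
side2 331 [28, 35, 60, 92, 109, 113, 111, 107, 98, 94, 96, 98, 98, 98, 98, 98, 97, 94, 90, 88, 88, 87, 88, 88, 88, 88, 87, 87, 88, 89, 93, 97, 102, 114, 133, 145, 131, 108, 100, 98, 96, 95, 93, 85, 72]
side2 327 [38, 35, 41, 70, 103, 120, 124, 123, 122, 121, 120, 121, 120, 121, 119, 118, 117, 117, 117, 117, 116, 117, 117, 117, 116, 115, 114, 116, 126, 138, 134, 117, 105, 100, 96, 94, 94, 96, 104, 118, 112, 89, 72, 62, 53]
```

Run:
```python
from h import *
p=np.array([.1576,.5267,.1938]); Y=np.array([.287,.958,0])
for sg in(1,-1):
    print(proj("side",[p+sg*.053*Y-[0,0,.017],p+sg*.053*Y, p+sg*.053*Y+[0,0,.08]]))
s=env.observe(); print(s["qpos"],s["eef_pos"],s["t"])
im=cv2.imread("pics/side0.png")[35:110,165:240]; cv2.imwrite("pics/s0g.png",cv2.resize(im,None,fx=7,fy=7,interpolation=2))
```

```text
[[214.39492518  93.78549813]
 [213.82505943  89.90388322]
 [211.05850079  71.11109214]]
[[202.47613118 101.50353114]
 [201.81727434  97.46164391]
 [198.61361606  77.86569714]]
[-4.66908154e-01  6.76114565e-01  1.22368158e+00 -5.20495863e-05
  1.24092579e+00 -8.45905141e-01] [ 0.62009433 -0.27160707  0.08695322] 3.875
```

View pics/s0g.png

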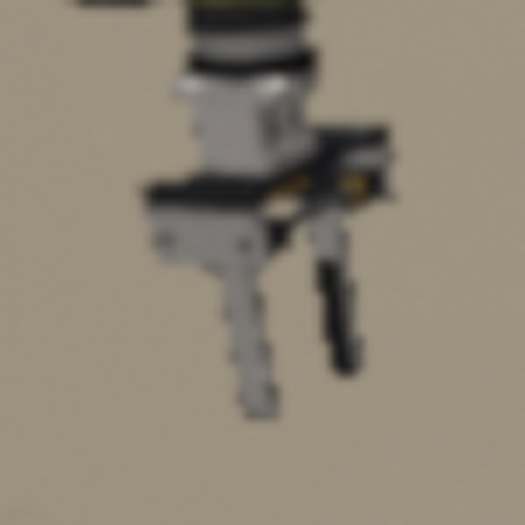

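Both fingertips show 5–7 px higher than the stated geometry gives, at (202,94) and (214,89). So the real tips are either about 28 mm higher or about 48 mm further left than reported. The wrist's position in the top picture tells which.

Run:
```python
from h import *
for z in(.25,.3,.35,.4):
  print(z,[((proj("top",[[.6204,y,z]])[0]-[310,130]+.5)*5).round() for y in(-.2716,-.2236)])
```

```text
0.25 [array([296., 147.]), array([214., 145.])]
0.3 [array([308., 124.]), array([223., 122.])]
0.35 [array([321.,  99.]), array([232.,  97.])]
0.4 [array([335.,  72.]), array([243.,  69.])]
```

The wrist at crop (320,90) lies on the reported tool axis (y = -0.27), so x and y are right and the tips stand about 28 mm higher than the reported z implies. The sweep went over the stud. I go back to the start of the push and calibrate z with a gentle touch on the panel.

Run:
```python
from h import *
P=lambda b,s,z=.083:push("far",b,s,z)
plan([P(-.35,.028,.088),P(-.35,.028,.060)],rot=.187)
```

```text
t 3.9 [ 0.6201 -0.2716  0.087 ] ang 0.379 w 0.001 F [ 0.1 -0.2 -0.8]
[[-0.007, -0.005, -0.0], [-0.006, -0.005, -0.0], [-0.004, -0.007, -0.001], [-0.004, -0.008, 0.0], [-0.002, -0.008, 0.0], [-0.001, -0.008, -0.0], [0.0, 0.0, 0.028]] [-0.175, -0.174, -0.175, -0.175, -0.174, -0.175, 0.0]
end [ 0.609 -0.32   0.06 ] 1.427
```

Emit:
{"name": "jog_arm", "arguments": {
  "linear": [
    [-0.007, -0.005, 0],
    [-0.006, -0.005, 0],
    [-0.004, -0.007, 0],
    [-0.004, -0.008, 0],
    [-0.002, -0.008, 0],
    [-0.001, -0.008, 0],
    [0, 0, 0],
    [0, 0, 0.01]
  ],
  "turn": [-0.175, -0.174, -0.175, -0.175, -0.174, -0.175, 0, 0],
  "jaw": [0, 0, 0, 0, 0, 0, 0, 0]
}}

```text
t: 4.88
eef_pos: [0.6092, -0.3197, 0.0767]
ee_rot: [0.075, 0.997, -0.0, 0.001]
ft_force: [0.5, -0.6, 0.9]
gripper_width: 0.0002
gripper_force: 0.0
```

Emit:
{"name": "jog_arm", "arguments": {
  "linear": [
    [0, 0, 0.006],
    [0, 0, 0.006],
    [0, 0, 0.005],
    [0, 0, 0]
  ],
  "turn": [0, 0, 0, 0],
  "jaw": [0, 0, 0, 0]
}}

```text
t: 5.38
eef_pos: [0.6086, -0.3196, 0.0588]
ee_rot: [0.073, 0.997, 0.0, -0.0]
ft_force: [-0.6, -1.0, -0.1]
gripper_width: 0.0005
gripper_force: 0.0
```

Emit:
{"name": "jog_arm", "arguments": {
  "linear": [
    [0, 0, 0.003],
    [0, 0, 0.003],
    [0, 0, 0]
  ],
  "turn": [0, 0, 0],
  "jaw": [0, 0, 0]
}}

```text
t: 5.75
eef_pos: [0.6087, -0.3196, 0.053]
ee_rot: [0.073, 0.997, 0.0, -0.0]
ft_force: [-0.4, -0.1, -0.1]
gripper_width: 0.0005
gripper_force: 0.0
```

Emit:
{"name": "jog_arm", "arguments": {
  "linear": [
    [0, 0, 0.003],
    [0, 0, 0.002],
    [0, 0, 0.0]
  ],
  "turn": [0, 0, 0],
  "jaw": [0, 0, 0]
}}

```text
t: 6.12
eef_pos: [0.6087, -0.3196, 0.048]
ee_rot: [0.073, 0.997, 0.0, -0.0]
ft_force: [0.3, 0.2, -0.6]
gripper_width: 0.0006
gripper_force: 0.0
```

Emit:
{"name": "jog_arm", "arguments": {
  "linear": [
    [0, 0, 0.002],
    [0, 0, 0]
  ],
  "turn": [0, 0],
  "jaw": [0, 0]
}}

```text
t: 6.38
eef_pos: [0.6087, -0.3197, 0.0461]
ee_rot: [0.073, 0.997, 0.0, -0.0]
ft_force: [-0.1, -0.4, -0.5]
gripper_width: 0.0001
gripper_force: 0.0
```

Emit:
{"name": "jog_arm", "arguments": {
  "linear": [
    [0, 0, 0.002],
    [0, 0, 0]
  ],
  "turn": [0, 0],
  "jaw": [0, 0]
}}

```text
t: 6.62
eef_pos: [0.6087, -0.3197, 0.044]
ee_rot: [0.073, 0.997, 0.0, -0.0]
ft_force: [-0.1, -0.3, 0.3]
gripper_width: 0.0005
gripper_force: 0.0
```

Emit:
{"name": "jog_arm", "arguments": {
  "linear": [
    [0, 0, 0.002],
    [0, 0, 0]
  ],
  "turn": [0, 0],
  "jaw": [0, 0]
}}

```text
t: 6.88
eef_pos: [0.6087, -0.3197, 0.042]
ee_rot: [0.073, 0.997, 0.0, -0.0]
ft_force: [0.6, -0.2, -0.5]
gripper_width: 0.0006
gripper_force: 0.0
```

Emit:
{"name": "jog_arm", "arguments": {
  "linear": [
    [0, 0, 0.002],
    [0, 0, 0]
  ],
  "turn": [0, 0],
  "jaw": [0, 0]
}}

```text
t: 7.12
eef_pos: [0.6089, -0.3198, 0.0411]
ee_rot: [0.073, 0.997, -0.0, 0.0]
ft_force: [-3.5, 2.4, 7.2]
gripper_width: 0.0005
gripper_force: 3.5
```

Contact at reported z = 0.041, with the panel top at 0.052, so tip = reported z + 0.011. I push with z at 0.053.

Emit:
{"name": "jog_arm", "arguments": {
  "linear": [
    [0, 0, -0.013],
    [-0.001, 0.008, 0],
    [0.003, 0.007, 0],
    [0.002, 0.006, 0],
    [0.003, 0.006, 0],
    [0.002, 0.006, 0],
    [0.003, 0.006, 0],
    [0.002, 0.006, 0]
  ],
  "turn": [0, 0, 0.15, 0.15, 0.15, 0.15, 0.15, 0.15],
  "jaw": [0, 0, 0, 0, 0, 0, 0, 0]
}}

```text
t: 8.12
eef_pos: [0.6158, -0.2732, 0.0534]
ee_rot: [0.501, 0.865, -0.0, 0.0]
ft_force: [-1.1, -0.4, 1.5]
gripper_width: 0.0004
gripper_force: 1.1
```

Run:
```python
from h import *
P=lambda b,s,z=.053:push("far",b,s,z)
plan([P(-1.4,.0195),P(-1.55,.0195),P(-1.66,.0195)])
```

```text
t 8.1 [ 0.6158 -0.2732  0.0534] ang 0.520 w 0.000 F [-1.1 -0.4  1.5]
[[0.003, 0.005, 0.0], [0.002, 0.006, 0.0], [0.002, 0.004, 0.0]] [0.143, 0.15, 0.11]
end [ 0.627  -0.2611  0.0534] 0.117
```

Contact this time, at about 1 N. I finish the sweep, settle, back off and lift.

Emit:
{"name": "jog_arm", "arguments": {
  "linear": [
    [0.003, 0.005, 0],
    [0.002, 0.006, 0],
    [0.002, 0.005, 0],
    [0, 0, 0],
    [0, -0.006, 0],
    [0, 0, -0.03],
    [0, 0, -0.03],
    [0, 0, 0]
  ],
  "turn": [0.14, 0.15, 0.11, 0, 0, 0, 0, 0],
  "jaw": [0, 0, 0, 0, 0, 0, 0, 0]
}}

```text
t: 9.12
eef_pos: [0.6223, -0.2627, 0.1156]
ee_rot: [0.661, 0.75, 0.001, 0.002]
ft_force: [0.2, -0.8, -0.2]
gripper_width: 0.0002
gripper_force: 0.0
```

Run:
```python
from h import *
P=lambda b,s,z=.053:push("near",b,s,z)
q=P(.33,.028,.11)
plan([q,(*q[:2],.053,q[3])],rot=.187)
for b in(-1.4,-1.6): print(proj("side",[np.r_[C+.1*ex+.042*np.array([np.cos(yaw+np.pi+b),np.sin(yaw+np.pi+b)]),.074]]))
snap("side","side3"); a=cv2.imread("pics/side3.png")[190:270,270:375]; cv2.imwrite("pics/s3c.png",cv2.resize(a,None,fx=6,fy=6,interpolation=2))
```

```text
t 9.1 [ 0.6223 -0.2627  0.1156] ang 0.126 w 0.000 F [ 0.2 -0.8 -0.2]
[[-0.009, -0.018, 0.001], [-0.012, -0.017, 0.001], [-0.015, -0.014, 0.0], [-0.017, -0.012, 0.001], [-0.018, -0.009, 0.001], [-0.02, -0.005, 0.001], [-0.02, -0.002, 0.001], [-0.0, -0.0, 0.057]] [0.166, 0.166, 0.166, 0.166, 0.165, 0.166, 0.166, 0.0]
end [ 0.5038 -0.3428  0.0526] -1.035
[[334.14101825 218.81660898]]
[[337.02052254 218.25327228]]
```

View pics/s3c.png

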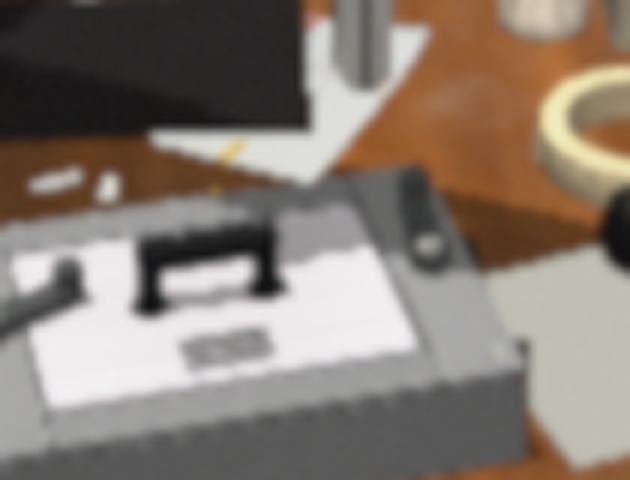

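The far stud is now at crop (412,173), pixel (338,218), so the far button stands at about -1.65 rad. Now the near button.

Emit:
{"name": "jog_arm", "arguments": {
  "linear": [
    [-0.009, -0.018, 0],
    [-0.012, -0.017, 0],
    [-0.015, -0.014, 0],
    [-0.017, -0.012, 0],
    [-0.018, -0.009, 0],
    [-0.02, -0.005, 0],
    [-0.02, -0.002, 0],
    [0, 0, 0.02]
  ],
  "turn": [0.166, 0.166, 0.166, 0.166, 0.166, 0.166, 0.166, 0],
  "jaw": [0, 0, 0, 0, 0, 0, 0, 0]
}}

```text
t: 10.18
eef_pos: [0.502, -0.3429, 0.0928]
ee_rot: [0.965, 0.262, 0.0, 0.0]
ft_force: [-0.3, -0.6, -0.3]
gripper_width: 0.0004
gripper_force: 0.0
```

Emit:
{"name": "jog_arm", "arguments": {
  "linear": [
    [0, 0, 0.02],
    [0, 0, 0.021],
    [0, 0, 0]
  ],
  "turn": [0, 0, 0],
  "jaw": [0, 0, 0]
}}

```text
t: 10.55
eef_pos: [0.5017, -0.3411, 0.0496]
ee_rot: [0.965, 0.264, -0.001, -0.002]
ft_force: [0.6, -0.1, -0.2]
gripper_width: 0.0002
gripper_force: 0.0
```

Run:
```python
from h import *
P=lambda b,s,z=.053:push("near",b,s,z)
plan([P(.33,.0195)]+[P(b,.0195) for b in np.linspace(.33,1.66,10)[1:]])
```

```text
t 10.6 [ 0.5017 -0.3411  0.0496] ang -1.036 w 0.000 F [ 0.6 -0.1 -0.2]
[[0.001, -0.006, -0.003], [0.002, -0.006, -0.0], [0.003, -0.006, -0.0], [0.002, -0.006, -0.0], [0.003, -0.006, -0.0], [0.002, -0.006, -0.0], [0.003, -0.006, -0.0], [0.002, -0.006, -0.0]] [-0.002, -0.147, -0.148, -0.148, -0.148, -0.148, -0.147, -0.148]
[[0.002, -0.006, -0.0], [0.003, -0.006, -0.0]] [-0.148, -0.148]
end [ 0.4629 -0.2954  0.0526] 0.296
```

Emit:
{"name": "jog_arm", "arguments": {
  "linear": [
    [0, -0.006, 0],
    [0.002, -0.006, 0],
    [0.003, -0.006, 0],
    [0.002, -0.006, 0],
    [0.003, -0.006, 0],
    [0.002, -0.006, 0],
    [0.003, -0.006, 0],
    [0.002, -0.006, 0]
  ],
  "turn": [0, -0.148, -0.148, -0.148, -0.148, -0.148, -0.148, -0.148],
  "jaw": [0, 0, 0, 0, 0, 0, 0, 0]
}}

```text
t: 11.55
eef_pos: [0.4761, -0.3004, 0.0532]
ee_rot: [0.706, 0.709, 0.0, 0.001]
ft_force: [1.8, 1.1, -0.0]
gripper_width: 0.0004
gripper_force: 0.9
```

Run:
```python
from h import *
P=lambda b,s,z=.053:push("near",b,s,z)
plan([P(1.51,.0195),P(1.66,.0195)])
```

```text
t 11.6 [ 0.4761 -0.3004  0.0532] ang 0.004 w 0.000 F [ 1.8  1.1 -0. ]
[[0.003, -0.007, 0.0], [0.003, -0.006, 0.0]] [-0.141, -0.15]
end [ 0.4627 -0.2954  0.0532] 0.295
```

Emit:
{"name": "jog_arm", "arguments": {
  "linear": [
    [0.003, -0.007, 0],
    [0.003, -0.006, 0],
    [0, 0, 0],
    [0, 0.006, 0],
    [0, 0, -0.03],
    [0, 0, -0.03],
    [0, 0, -0.01],
    [0, 0, 0]
  ],
  "turn": [-0.14, -0.15, 0, 0, 0, 0, 0, 0],
  "jaw": [0, 0, 0, 0, 0, 0, 0.03, 0.06]
}}

```text
t: 12.55
eef_pos: [0.4684, -0.294, 0.1221]
ee_rot: [0.598, 0.801, -0.0, 0.0]
ft_force: [0.5, 0.0, -0.0]
gripper_width: 0.0171
gripper_force: 0.0
```

Run:
```python
from h import *
plan([(*C,.12,yaw-np.pi/2)],rot=.187)
snap("side","side4"); a=cv2.imread("pics/side4.png")[190:290,240:375]; cv2.imwrite("pics/s4c.png",cv2.resize(a,None,fx=5,fy=5,interpolation=2))
for b in(1.4,1.6): print((proj("side",[np.r_[C-.1*ex+.042*np.array([np.cos(yaw+b),np.sin(yaw+b)]),.074]])[0]-[240,190]+.5)*5)
```

```text
t 12.6 [ 0.4684 -0.294   0.1221] ang 0.288 w 0.017 F [ 0.5  0.  -0. ]
[[-0.005, 0.008, 0.0], [-0.004, 0.009, 0.0], [-0.002, 0.01, 0.001], [0.0, 0.01, -0.0], [0.002, 0.009, 0.0], [0.003, 0.01, 0.0], [0.005, 0.008, 0.001], [0.007, 0.007, -0.0]] [0.184, 0.183, 0.184, 0.184, 0.183, 0.184, 0.184, 0.183]
[[0.008, 0.006, 0.0]] [0.184]
end [ 0.5537 -0.3175  0.1201] -1.365
[136.11857839 197.90990902]
[120.27303649 199.67674398]
```

View pics/s4c.png

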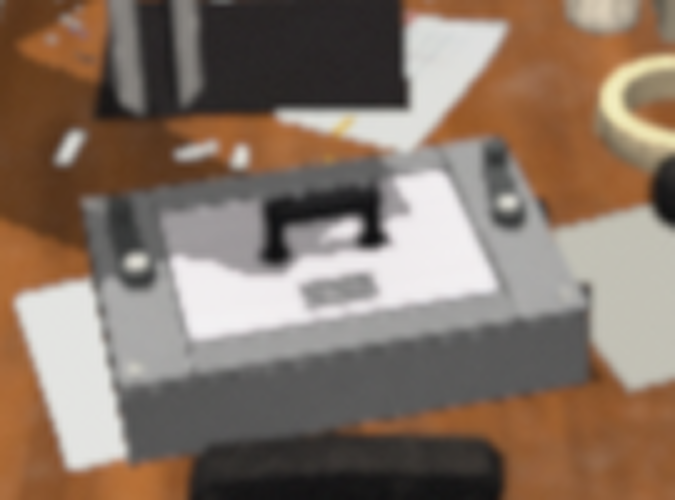

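Both tongues stand aside: the near stud at (120,202) means about +1.6 rad, and the far one at (493,148). The panel is still seated. I move over the handle and open the jaw.

Emit:
{"name": "jog_arm", "arguments": {
  "linear": [
    [-0.005, 0.008, 0],
    [-0.004, 0.009, 0],
    [-0.002, 0.01, 0],
    [0, 0.01, 0],
    [0.002, 0.009, 0],
    [0.003, 0.01, 0],
    [0.005, 0.008, 0],
    [0.007, 0.007, 0]
  ],
  "turn": [0.184, 0.184, 0.184, 0.184, 0.184, 0.184, 0.184, 0.184],
  "jaw": [0.06, 0.06, 0.06, 0.06, 0.06, 0.06, 0.06, 0.06]
}}

```text
t: 13.6
eef_pos: [0.5436, -0.3148, 0.1205]
ee_rot: [0.982, 0.189, -0.001, -0.001]
ft_force: [0.0, 0.3, -0.1]
gripper_width: 0.0601
gripper_force: 0.0
```

Emit:
{"name": "jog_arm", "arguments": {
  "linear": [
    [0.008, 0.006, 0],
    [0, 0, 0]
  ],
  "turn": [0.184, 0],
  "jaw": [0.06, 0.06]
}}

```text
t: 13.85
eef_pos: [0.5533, -0.3173, 0.1205]
ee_rot: [0.995, 0.102, -0.001, -0.001]
ft_force: [-0.5, 0.7, 0.1]
gripper_width: 0.06
gripper_force: 0.0
```

Run:
```python
from h import *
plan([(*C,.05,yaw-np.pi/2)])
```

```text
t 13.8 [ 0.5533 -0.3173  0.1205] ang -1.366 w 0.060 F [-0.5  0.7  0.1]
[[0.0, 0.0, 0.035], [0.0, 0.001, 0.036]] [-0.001, -0.0]
end [ 0.5535 -0.3182  0.0495] -1.365
```

Emit:
{"name": "jog_arm", "arguments": {
  "linear": [
    [0, 0, 0.03],
    [0, 0.001, 0.03],
    [0, 0, 0.01],
    [0, 0, 0]
  ],
  "turn": [0, 0, 0, 0],
  "jaw": [0.06, 0.06, 0.06, 0.06]
}}

```text
t: 14.35
eef_pos: [0.5533, -0.3184, 0.052]
ee_rot: [0.995, 0.103, -0.0, -0.0]
ft_force: [0.6, -0.2, -0.0]
gripper_width: 0.06
gripper_force: 0.0
```

Emit:
{"name": "jog_arm", "arguments": {
  "linear": [
    [0, 0, 0],
    [0, 0, 0],
    [0, 0, 0],
    [0, 0, 0],
    [0, 0, 0],
    [0, 0, 0]
  ],
  "turn": [0, 0, 0, 0, 0, 0],
  "jaw": [0.03, 0.015, 0, 0, 0, 0]
}}

```text
t: 15.1
eef_pos: [0.5537, -0.3184, 0.0523]
ee_rot: [0.995, 0.102, 0.0, -0.0]
ft_force: [0.3, 1.3, 1.2]
gripper_width: 0.0139
gripper_force: 30.0
```

Gripped, width 13.9 mm, 30 N. Lifting straight up.

Emit:
{"name": "jog_arm", "arguments": {
  "linear": [
    [0, 0, -0.004],
    [0, 0, -0.006],
    [0, 0, -0.01],
    [0, 0, -0.015],
    [0, 0, -0.015],
    [0, 0, -0.015],
    [0, 0, -0.01],
    [0, 0, 0]
  ],
  "turn": [0, 0, 0, 0, 0, 0, 0, 0],
  "jaw": [0, 0, 0, 0, 0, 0, 0, 0]
}}

```text
t: 16.1
eef_pos: [0.5539, -0.3187, 0.1282]
ee_rot: [0.995, 0.102, 0.001, 0.0]
ft_force: [0.6, 1.1, -2.5]
gripper_width: 0.0134
gripper_force: 30.0
```

Run:
```python
from h import *
plan([(.505,-.034,.122,-np.pi/2)],step=.03)
```

```text
t 16.1 [ 0.5539 -0.3187  0.1282] ang -1.367 w 0.013 F [ 0.6  1.1 -2.5]
[[0.001, -0.029, 0.001], [0.0, -0.029, 0.0], [0.0, -0.029, 0.001], [-0.001, -0.029, 0.0], [-0.001, -0.028, 0.001], [-0.002, -0.029, 0.001], [-0.003, -0.029, 0.0], [-0.003, -0.029, 0.001]] [0.02, 0.021, 0.02, 0.021, 0.02, 0.02, 0.021, 0.02]
[[-0.003, -0.028, 0.001], [-0.005, -0.029, 0.0]] [0.02, 0.021]
end [ 0.5047 -0.0339  0.1222] -1.571
```

Emit:
{"name": "jog_arm", "arguments": {
  "linear": [
    [0.001, -0.015, 0],
    [0, -0.025, 0],
    [0, -0.03, 0],
    [-0.001, -0.03, 0],
    [-0.001, -0.03, 0],
    [-0.002, -0.03, 0],
    [-0.002, -0.03, 0],
    [-0.002, -0.03, 0]
  ],
  "turn": [0.02, 0.02, 0.02, 0.02, 0.02, 0.02, 0.02, 0.02],
  "jaw": [0, 0, 0, 0, 0, 0, 0, 0]
}}

```text
t: 17.1
eef_pos: [0.5182, -0.1001, 0.1268]
ee_rot: [1.0, 0.022, -0.0, -0.0]
ft_force: [-0.0, -0.1, -3.0]
gripper_width: 0.0139
gripper_force: 30.0
```

Emit:
{"name": "jog_arm", "arguments": {
  "linear": [
    [-0.003, -0.025, 0],
    [-0.004, -0.025, 0],
    [-0.004, -0.015, 0],
    [0, -0.005, 0],
    [0, 0, 0],
    [0, 0, 0]
  ],
  "turn": [0.02, 0.02, 0, 0, 0, 0],
  "jaw": [0, 0, 0, 0, 0, 0]
}}

```text
t: 17.85
eef_pos: [0.506, -0.0319, 0.1272]
ee_rot: [1.0, 0.002, -0.0, 0.0]
ft_force: [-0.1, -1.0, -2.3]
gripper_width: 0.0137
gripper_force: 30.0
```

Run:
```python
from h import *
plan([(.505,-.034,.122,-np.pi/2)],step=.03)
im=snap("side","side5")
g=cv2.inRange(cv2.cvtColor(im,cv2.COLOR_BGR2HSV),(0,0,170),(180,60,255)); g[:,:220]=0;g[:,370:]=0;g[:90]=0
n,l,s,c=cv2.connectedComponentsWithStats(g)
for i in range(1,n):
    if s[i,4]>150:
        r=cv2.approxPolyDP(max(cv2.findContours((l==i).astype(np.uint8),0,2)[0],key=cv2.contourArea),4,True)[:,0]; print(s[i],r.tolist())
p=np.array(env.observe()["eef_pos"]); zt=p[2]+.030-.0355+.006
print("exp corners",proj("side",[[p[0]+a,p[1]+b,zt] for a,b in((-.08,.055),(.08,.055),(.08,-.055),(-.08,-.055))]).round())
```

```text
t 17.9 [ 0.506  -0.0319  0.1272] ang -1.567 w 0.014 F [-0.1 -1.  -2.3]
[[-0.001, 0.002, 0.005]] [0.003]
end [ 0.505  -0.034   0.1222] -1.57
[260 165  26  11 158] [[261, 166], [262, 175], [285, 174]]
[355 176  11  20 152] [[359, 176], [355, 192], [361, 195], [365, 188]]
[296 193  45  28 425] [[340, 195], [323, 193], [319, 213], [296, 213], [322, 220]]
[351 232  19  35 425] [[351, 236], [360, 260], [369, 266], [369, 232]]
[283 239  50  18 504] [[332, 245], [321, 239], [284, 245], [286, 256]]
[243 246  22  38 514] [[253, 246], [243, 252], [257, 283], [264, 278], [258, 248]]
[ 220  295  150   29 3228] [[220, 295], [220, 313], [369, 323], [368, 300]]
[ 220  318  150   82 8671] [[220, 318], [266, 325], [253, 328], [262, 399], [369, 399], [369, 328]]
exp corners [[264. 159.]
 [313. 157.]
 [314. 173.]
 [261. 174.]]
```

Panel edge seen at (262,175), expected (261,174): level and well placed. Lowering.

Emit:
{"name": "jog_arm", "arguments": {
  "linear": [
    [0, 0.002, 0.015],
    [0, 0, 0.02],
    [0, 0, 0.02],
    [0, 0, 0.02],
    [0, 0, 0.015],
    [0, 0, 0.01],
    [0, 0, 0.005],
    [0, 0, 0]
  ],
  "turn": [0, 0, 0, 0, 0, 0, 0, 0],
  "jaw": [0, 0, 0, 0, 0, 0, 0, 0]
}}

```text
t: 18.9
eef_pos: [0.506, -0.0334, 0.0223]
ee_rot: [1.0, 0.002, 0.0, 0.0]
ft_force: [0.0, 0.6, -2.7]
gripper_width: 0.0135
gripper_force: 30.0
```

Emit:
{"name": "jog_arm", "arguments": {
  "linear": [
    [0, 0, 0.003],
    [0, 0, 0.003],
    [0, 0, 0.003],
    [0, 0, 0],
    [0, 0, 0]
  ],
  "turn": [0, 0, 0, 0, 0],
  "jaw": [0, 0, 0, 0, 0]
}}

```text
t: 19.52
eef_pos: [0.5059, -0.0334, 0.0133]
ee_rot: [1.0, 0.002, 0.0, 0.0]
ft_force: [0.3, -0.1, -2.5]
gripper_width: 0.0138
gripper_force: 30.0
```

Emit:
{"name": "jog_arm", "arguments": {
  "linear": [
    [0, 0, 0.001],
    [0, 0, 0.001],
    [0, 0, 0.001],
    [0, 0, 0]
  ],
  "turn": [0, 0, 0, 0],
  "jaw": [0, 0, 0, 0]
}}

```text
t: 20.02
eef_pos: [0.5058, -0.0334, 0.0102]
ee_rot: [1.0, 0.002, -0.0, -0.0]
ft_force: [0.5, 0.6, -2.2]
gripper_width: 0.0137
gripper_force: 30.0
```

Emit:
{"name": "jog_arm", "arguments": {
  "linear": [
    [0, 0, 0.001],
    [0, 0, 0]
  ],
  "turn": [0, 0],
  "jaw": [0, 0]
}}

```text
t: 20.27
eef_pos: [0.5059, -0.0334, 0.0093]
ee_rot: [1.0, 0.002, 0.0, 0.0]
ft_force: [-0.9, 0.4, -1.6]
gripper_width: 0.0142
gripper_force: 30.0
```

Emit:
{"name": "jog_arm", "arguments": {
  "linear": [
    [0, 0, 0.001],
    [0, 0, 0]
  ],
  "turn": [0, 0],
  "jaw": [0, 0]
}}

```text
t: 20.52
eef_pos: [0.506, -0.0334, 0.0093]
ee_rot: [1.0, 0.002, 0.0, 0.0]
ft_force: [-8.0, 1.1, 13.8]
gripper_width: 0.0137
gripper_force: 30.0
```

Contact with the mat. I ease off 1 mm, open, and rise.

Emit:
{"name": "jog_arm", "arguments": {
  "linear": [
    [0, 0, -0.001],
    [0, 0, 0],
    [0, 0, 0],
    [0, 0, 0],
    [0, 0, 0]
  ],
  "turn": [0, 0, 0, 0, 0],
  "jaw": [0, 0.02, 0.03, 0.05, 0.05]
}}

```text
t: 21.15
eef_pos: [0.5059, -0.0334, 0.0092]
ee_rot: [1.0, 0.002, -0.0, 0.0]
ft_force: [0.4, 0.3, -0.8]
gripper_width: 0.0463
gripper_force: 0.0
```

Emit:
{"name": "jog_arm", "arguments": {
  "linear": [
    [0, 0, -0.01],
    [0, 0, -0.02],
    [0, 0, -0.04],
    [0, 0, -0.05],
    [0, 0, -0.05],
    [0, 0, -0.05],
    [0, 0, 0],
    [0, 0, 0]
  ],
  "turn": [0, 0, 0, 0, 0, 0, 0, 0],
  "jaw": [0.05, 0.05, 0.05, 0.05, 0.05, 0.05, 0.05, 0.05]
}}

```text
t: 22.15
eef_pos: [0.5055, -0.0333, 0.2288]
ee_rot: [1.0, 0.002, -0.0, -0.0]
ft_force: [-0.4, 0.3, 0.0]
gripper_width: 0.05
gripper_force: 0.0
```

Run:
```python
from h import *
im=snap("side","side6")
g=cv2.inRange(cv2.cvtColor(im,cv2.COLOR_BGR2HSV),(0,0,150),(180,60,255)); g[:,:220]=0;g[:,370:]=0;g[:90]=0
n,l,s,c=cv2.connectedComponentsWithStats(g)
for i in range(1,n):
    if s[i,4]>150 and s[i,1]<290: print(s[i],[[round(v,3) for v in toplane("side",[q],.009)[0][:2]] for q in cv2.approxPolyDP(max(cv2.findContours((l==i).astype(np.uint8),0,2)[0],key=cv2.contourArea),3,True)[:,0]])
s=env.observe(); print(s["t"],s["eef_pos"],s["ft_force"],s["gripper_force"])
# buttons: darkness at expected stud tops
for q in(C+.1*ex+.042*np.array([np.cos(yaw+np.pi-1.65),np.sin(yaw+np.pi-1.65)]),C-.1*ex+.042*np.array([np.cos(yaw+1.62),np.sin(yaw+1.62)])):
    u,v=proj("side",[[*q,.072]])[0].round().astype(int); print(u,v,im[v-1:v+2,u-1:u+2].mean())
```

```text
[220  90  29  39 848] [[np.float64(0.07), np.float64(1.198)], [np.float64(0.17), np.float64(0.604)], [np.float64(0.215), np.float64(0.638)], [np.float64(0.205), np.float64(0.703)], [np.float64(0.243), np.float64(0.636)], [np.float64(0.222), np.float64(0.689)], [np.float64(0.23), np.float64(0.843)], [np.float64(0.269), np.float64(0.855)], [np.float64(0.216), np.float64(1.185)]]
[354 175  14  21 207] [[np.float64(0.757), np.float64(0.11)], [np.float64(0.732), np.float64(0.081)], [np.float64(0.727), np.float64(-0.028)], [np.float64(0.754), np.float64(-0.023)], [np.float64(0.765), np.float64(0.009)]]
[265 191  50  18 514] [[np.float64(0.579), np.float64(0.007)], [np.float64(0.545), np.float64(-0.004)], [np.float64(0.559), np.float64(-0.024)], [np.float64(0.542), np.float64(-0.055)], [np.float64(0.477), np.float64(-0.051)], [np.float64(0.465), np.float64(0.001)], [np.float64(0.435), np.float64(0.003)], [np.float64(0.428), np.float64(-0.09)], [np.float64(0.58), np.float64(-0.087)]]
[ 257  193  113   75 2735] [[np.float64(0.738), np.float64(-0.235)], [np.float64(0.679), np.float64(-0.252)],
[... 1131 characters left out ...]
-0.299)], [np.float64(0.435), np.float64(-0.284)], [np.float64(0.423), np.float64(-0.203)], [np.float64(0.414), np.float64(-0.208)], [np.float64(0.447), np.float64(-0.364)], [np.float64(0.677), np.float64(-0.319)], [np.float64(0.696), np.float64(-0.294)], [np.float64(0.707), np.float64(-0.385)], [np.float64(0.717), np.float64(-0.382)]]
[243 246  22  38 538] [[np.float64(0.41), np.float64(-0.283)], [np.float64(0.386), np.float64(-0.308)], [np.float64(0.425), np.float64(-0.43)], [np.float64(0.452), np.float64(-0.424)], [np.float64(0.428), np.float64(-0.297)]]
22.2 [ 0.50533566 -0.03328249  0.2282007 ] [ 0.80775975 -0.0282486  -0.81727074] 0.0
338 219 87.51851851851852
263 230 93.14814814814815
```

The panel lies flat on the mat: x 0.428–0.580 and near edge at y = -0.088, so its centre is about (0.504,-0.033).

```bash
python3 -c "
from station import env
print(env.finish_job())"
```

```text
the job is handed in; nothing more can be done
None
```

The job is handed in, with no verdict returned: both turn buttons are turned aside (near about +1.6 rad, far about -1.65 rad), the panel lies handle up within a few mm of the mat's centre, and the arm is clear after about 22 s of the 56 s allowed.

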